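Clip the work lamp's snap hook onto the bracket loop

ROBOT

A 7-joint arm with a two-finger parallel gripper is mounted at the origin on a cart in front of the work surface, level with it; the furniture and walls round the work are solid. World frame = base frame: x ahead of the robot, y to its left, z up, the work surface at z = 0. Lengths are in m, angles in rad, forces in N, time in s.
With the tool pointing down it reaches from about 0.4 to 0.85 m from the base axis. Payload 10.4 kg.
Tool frame: the origin (TCP) lies on the centre line of the jaws, within the pads' length; the fingertips stand arm.tip_reach ahead of it and the grasp point (between the pads) lies 3 mm ahead of it (arm.tip_reach is the distance from the TCP to the fingertips, in m); z points along the fingers, y is the line along which they close (so a half turn about z gives the same grasp; the last joint's range is limited). The gripper opens to 87 mm and grips with 3 to 60 N. Pads are 19 mm wide; open, the fingers measure 117 mm over their backs; the gripper's body (75 mm by 190 mm) begins 51 mm behind the grasp point.
Start: joints at [-1.314, 0.332, -0.065, 1.46, 0.022, 1.35, -0.088], TCP at [0.173, 0.601, 0.245] pointing down, gripper open.
Joint ranges: [-2.6, 2.6], [-0.5, 2.12], [-1.47, 1.34], [0.16, 2.42], [-1.27, 4.41], [0.06, 2.06], [-2.6, 2.6]. Speed limits (rad/s): [2.22, 2.22, 2.79, 2.79, 3.14, 3.14, 3.14].

INTERFACE

Orientations are given as a unit quaternion [w, x, y, z].
In Python, from rig import arm gives the robot as it stands.
- The arm moves only by the tool apply_moves, never from a script. Its argument "targets" is a list that holds one entry, the list of rows, each a list of 7 numbers: the opening, from 0 (shut) to 1 (fully open), then the shift along the tool's x, y, z in m, then the turn, a rotation vector about the tool's x, y, z in rad. In form: [[[gripper, tx, ty, tz, wx, wy, wz], ...]]. A call has 1 to 20 rows; each row shifts and turns the commanded pose from where the row before left it, along the tool's axes as they then stand; what a row does not reach is not made up. A row lasts 1/12 s, in which the tool goes at most 41.7 mm and 7.16 degrees, less where a joint would pass 70% of its speed; a pose out of reach is approached as far as the arm can. A call with a gripper value outside its range is refused whole. The fingers move at their own pace and stop on an object; "squeeze" is the grip in N (left out, the last holds). Time passes only in rows, so rows that do not move let the fingers close. It gives the time, the measured TCP pose, the force, the opening and the grip force at its end, in the units of the state.
- arm.read_state(): the state, without advancing time (a new reading comes with each control period).
- arm.grab_frame(name): name is "scene" or "top"; returns a dict with "img" (480x640x3 uint8, blue, green, red), "fx", "fy", "cx", "cy" (pixels), "origin" and "attitude" of the camera in the world. Camera axes: x right, y up, looking along -z (the intrinsics and any distortion apply to the point x, -y, -z); pixel columns grow to the right and rows downward; lengths in m; the calibration is good to about 2 mm. A picture is of the moment at which its call begins. There is no depth.
- arm.hand_in(): hands the job in; it is judged then, once.
The state is a dict: "clock": time; "joint_pos": joint angles; "qvel": joint speeds; "effort": joint torques, N m; "ee_pos": TCP position; "tool_rot": TCP orientation; "contact_force": force on the tool from outside, world axes, zero at the start; "wrist_torque": the same for the moment, N m; "grip_width": finger opening in m; "grasp_force": force on a finger pad.
Only numpy, scipy, OpenCV 4.12 (cv2) and the standard library are available. Lean on these libraries where they do the work, as an engineer would, in place of code of your own. Each camera call takes 0.05 s, during which the arm holds its last target. There are 200 camera calls.

TASK

Hang the LED lamp on the bench bracket: hold it by the flat spine of its snap hook, press the hook's gate against the front rod of the bracket's loop until the rod is inside, then lower it so that the gate springs shut and the crown of the hook carries the lamp, and let it hang still and upright. The bracket's arm is only nipped by a thumbscrew and was set by hand, so find the rod by feel and never push or pull the bracket with more than 15 N. Leave the screwdriver, the tape measure and the small wooden plate where they lie.

Things in the scene. Friction and masses are not known exactly. Their poses are not given: they have to be found in the camera images.
- lamp: LED work lamp standing on the bench, 72 mm diameter, 165 mm high with its hook, 0.28 to 0.43 kg. Origin: centre of its underside, z up. Black base and cap (cap top z = 87 mm), white diffuser. On top an aluminium snap hook of 10 mm bar in the lamp's x-z plane: gate on the +x side, flat spine on the -x side, room inside from x = -10 to 18 mm. The hook goes onto the rod in its own +x direction.
- hook_spine (a point): grip point on the lamp at (-21, 0, 150) mm: the flat spine of the hook, 12 mm thick across y, 22 mm wide along x, from z = 115 to 165 mm. Pinch it from above with the fingers closing along the lamp's y; grip firmly (60 N or more).
- hook_crown (a point): inside top of the hook's crown on the lamp at (0, 0, 155) mm, where the rod comes to rest and carries the hanging lamp, 20 to 33 mm above where it came in.
- gate_face (a point): outer face of the closed gate on the lamp at (25, 0, 126) mm, where the rod should meet it (z 122 to 130 mm; the underside of the nose is at z = 137 mm). After first touch, press the hook 20 to 33 mm (best about 26) farther on: the rod is then inside the nose and can rise to the crown as the hook is lowered; farther in it jams hard on the spine.
- gate (a joint): angle of the gate, a 7 mm steel pin 36 mm long, hinged at lamp (21.5, 0, 101) mm: 0 is shut against the nose, positive is swung in towards the spine, stop at 1.2 rad. Its spring yields at about 2.5 N of horizontal push at gate_face and takes about 3 to 6 N at 0.6 to 0.9 rad, enough for the rod to pass the nose. Slipping shut under the rod it may tug the lamp down by 10 N.
- bracket: fixed lamp bracket. Origin on the bench top, z up, +x from the loop to the post. Grey round foot, 104 mm diameter, and steel post at x = 170 mm; on the post a clamp head (top z = 237 mm, black thumbscrew at +y) with a horizontal sliding arm whose -x end is a flat loop of 8 mm steel rod, held still against 15 N. Bring the hook on in the bracket's +x, at y = 0, hook x along bracket x.
- loop_height (a point): point on the bracket at (0, 0, 220) mm, at the height of the centre of the loop's front rod, which runs along y (straight from y = -13 to 13 mm; hole behind it 42 mm wide, 47 mm long). How far the arm is slid out is not measured: the front rod's centre lies anywhere from 60 mm before (-x) to 60 mm behind (+x) this point.
- screwdriver: loose screwdriver with a yellow handle, 190 mm long, 29 mm wide, lying on the bench; origin under its middle. Bystander.
- tape_measure: loose yellow and black tape measure, 42 x 78 x 70 mm, standing on the bench; origin under its middle. Bystander.
- dowel_plate: loose dark wooden plate, 50 x 100 x 12 mm, lying on the bench; origin under its middle. Bystander.

How it is judged:
On the way, in this order (a step that is already met when the one before it is completed fails the run):
1. the lamp is lifted clear of the bench (height (world z) of lamp above 0.03 m and contact force between lamp and the fingers above 2 N), for 0.2 s.
2. the gate is pressed well open while the hook is in contact with the bracket's loop (value of joint gate above 0.45 rad and contact force between lamp and bracket above 1.5 N), for 0.05 s.
At the end, for the whole second after the job is handed in: The lamp hangs from the loop by its crown (214-236 mm up, within 85 mm in x and 25 mm in y of the bracket's origin), weight on the bracket, gate shut (under 0.1 rad), upright within 0.25 rad, still (under 0.06 m/s, 0.6 rad/s), nothing held (value of joint gate below 0.1 rad and contact force between lamp and bracket above 1.5 N and z of hook_crown in the frame of bracket between 0.214 and 0.236 m and x of hook_crown in the frame of bracket between -0.085 and 0.085 m and y of hook_crown in the frame of bracket between -0.025 and 0.025 m and angle between lamp's own z axis and vertical below 0.25 rad and linear speed of lamp below 0.06 m/s and angular speed of lamp below 0.6 rad/s); the robot touches nothing.
It fails at once if the bracket is pushed or pulled with more than 15 N through the lamp or its hook (contact force between lamp and bracket above 15 N).
It fails at once if the robot itself pushes the bracket with more than 15 N (contact force between any of the fingers, the arm and bracket above 15 N).
It fails at once if the screwdriver, tape measure or wooden plate is moved more than 25 mm (distance of any of screwdriver, tape_measure, dowel_plate from where it was at the start of the episode above 0.025 m).
It also fails if it takes over 54 s, if anything falls off the work surface, if the arm or the gripper's body presses on something with over 40 N, if the wrist force passes 120 N, or if a joint passes its speed limit or range.

## Working session

There is one attempt and no reset: what is moved stays moved. The work goes in short steps, Python scripts to look and compute and a tool call to move; the robot and the scene stay as the last step left them, time stands still between calls to the robot, and variables do not carry over. Pictures are saved under pics/ and viewed, at most 10 in all, crops included, and the job is handed in when it is done.

Besides the shell and the picture viewer there is one more tool, called after ">>>" in YAML: its name, and indented under it one key for each argument. apply_moves: Moves the arm, as the interface text tells. Its arguments: {"type":"object","properties":{"targets":{"type":"array","items":{"type":"array","items":{"type":"array","items":{"type":"number"}}}},"squeeze":{"type":"number"}},"required":["targets"]}

```bash
mkdir -p pics; ls; python3 - <<'E'
from rig import arm
import cv2
print(arm.read_state(), arm.tip_reach)
for n in ("scene","top"):
    f=arm.grab_frame(n); cv2.imwrite(f"pics/{n}0.png",f["img"])
    print({k:v for k,v in f.items() if k!="img"})
E
```

```text
pics
{'clock': 0.0, 'joint_pos': array([-1.31358547,  0.33283   , -0.06465586,  1.46095828,  0.02159295,
        1.3499012 , -0.08848777]), 'qvel': array([-0.00123781, -0.0011089 , -0.00058708, -0.00017591, -0.00042234,
        0.00161182, -0.00017361]), 'effort': array([-9.98523246e-04, -6.23243594e+01,  2.41764716e-02, -3.89896381e+01,
       -6.14153501e-02,  3.95145477e-02,  1.20082195e-04]), 'ee_pos': array([0.17253618, 0.60033479, 0.24377186]), 'tool_rot': array([-6.07779290e-05,  1.39454235e-01,  9.90228269e-01, -6.98349183e-04]), 'contact_force': array([-0.23312609,  0.10457272,  0.14041384]), 'wrist_torque': array([-0.01398989,  0.03526824, -0.00246756]), 'grasp_force': 0.0, 'grip_width': 0.08687255529696633} 0.022
{'fx': 504.8853340187829, 'fy': 504.8853340187829, 'cx': 321.16898119084016, 'cy': 247.94695388898907, 'origin': array([ 0.21152794, -0.68881425,  0.85474524]), 'attitude': array([ 0.89650769,  0.37833348, -0.09601171, -0.20956979])}
{'fx': 506.74529392810734, 'fy': 506.74529392810734, 'cx': 317.667535756453, 'cy': 243.96596262813358, 'origin': array([ 0.29438029, -0.03767444,  1.25206897]), 'attitude': array([-0.66207474, -0.07088609,  0.07963153,  0.74181602])}
```

View pics/scene0.png

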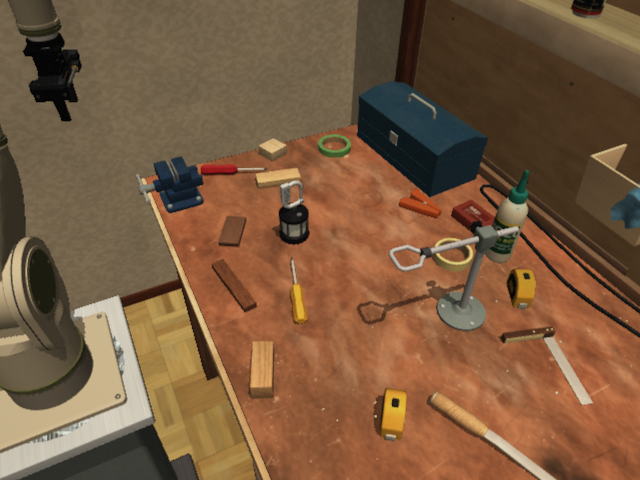

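View pics/top0.png

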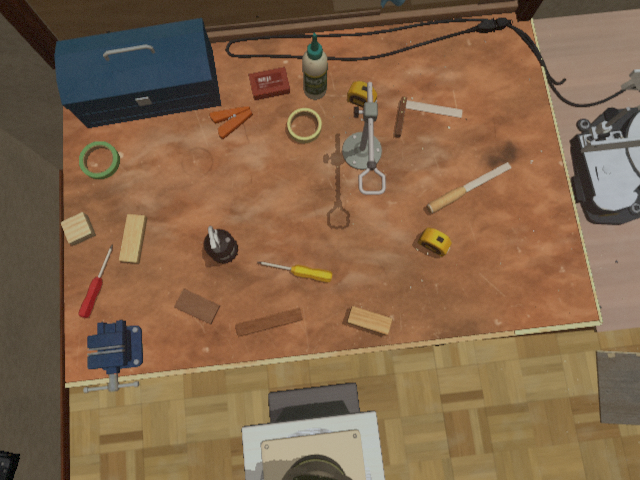

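The scene view shows the lamp at about (293,215), with the bracket loop at (407,258), the clamp at (486,238) and the foot at (462,310). In the top view the lamp is at (220,245), the loop at (372,182) and the foot at (362,150). I'll enlarge the lamp and bracket in both views.

```bash
cat > h.py <<'E'
import numpy as np, cv2
from scipy.spatial.transform import Rotation as R
def rot(q): return R.from_quat([q[1],q[2],q[3],q[0]]).as_matrix()
def ray(f,u,v):
    d=rot(f["attitude"])@np.array([(u-f["cx"])/f["fx"],-(v-f["cy"])/f["fy"],-1.]); return f["origin"],d/np.linalg.norm(d)
def plane(f,u,v,z):
    o,d=ray(f,u,v); return o+d*(z-o[2])/d[2]
def tri(f,p,g,q):
    o,d=ray(f,*p); a,e=ray(g,*q)
    s,t=np.linalg.lstsq(np.c_[d,-e],a-o,rcond=None)[0]
    P,Q=o+s*d,a+t*e; return (P+Q)/2,np.linalg.norm(P-Q)
def proj(f,P):
    c=rot(f["attitude"]).T@(np.array(P)-f["origin"]); return f["cx"]-f["fx"]*c[0]/c[2],f["cy"]+f["fy"]*c[1]/c[2]
E
python3 - <<'E'
import cv2,numpy as np
s=cv2.imread("pics/scene0.png");t=cv2.imread("pics/top0.png")
def crop(i,x,y,w,h,W,H): return cv2.resize(i[y:y+h,x:x+w],(W,H),interpolation=cv2.INTER_CUBIC)
a=np.hstack([crop(s,265,170,60,80,300,400),crop(t,190,215,60,80,300,400)])
cv2.imwrite("pics/lamp.png",a)
b=np.hstack([crop(s,380,220,150,110,450,330),crop(t,320,75,80,130,330*80//130,330)])
b=np.hstack([crop(s,380,215,145,120,483,400),crop(t,320,75,80,130,300,487)[:400]]) if 0 else np.hstack([crop(s,380,215,145,120,480,397),np.zeros((397,1,3),np.uint8),crop(t,325,75,80,130,244,397)])
cv2.imwrite("pics/br.png",b)
E
```

```text
(no output)
```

View pics/lamp.png

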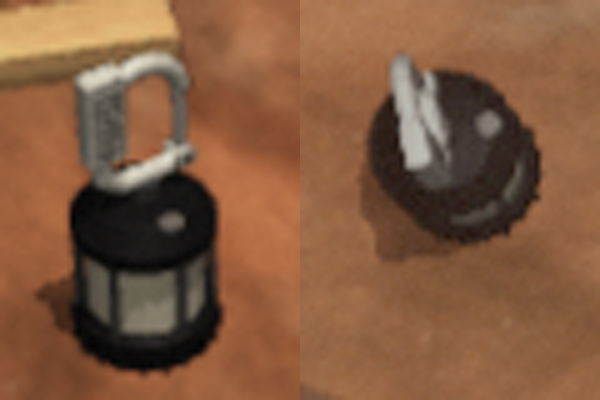

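View pics/br.png

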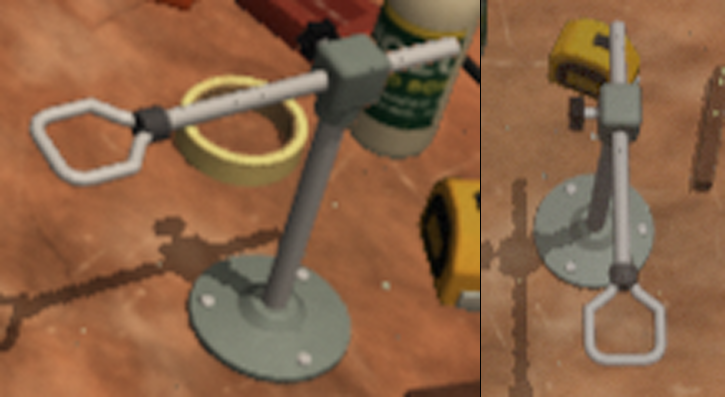

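The lamp crop shows the flat spine on the left in the scene view, with its top at about (285,184), and the gate on the right, towards +x. In the top view the spine is at about (212,244) and the crown runs up to (211,226). The bracket crop shows the front rod's middle at scene (396,261) and top (372,193), and the arm points roughly along world +x.

```bash
python3 - <<'E'
from rig import arm
from h import *
import pickle
S=arm.grab_frame("scene");T=arm.grab_frame("top"); pickle.dump((S,T),open("f0.pkl","wb"))
np.set_printoptions(precision=4,suppress=True)
ls=lambda x,y:(265+x/5-.4,170+y/5-.4); lt=lambda x,y:(190+(x-300)/5-.4,215+y/5-.4)
k=145/480
bs=lambda x,y:(380+x*k-.35,215+y*k-.35); k2=80/244
bt=lambda x,y:(325+(x-481)*k2-.35,75+y*k2-.35)
print("spine top",tri(S,ls(102,75),T,lt(413,140)))
print("crown far",tri(S,ls(150,62),T,lt(403,62)))
print("spine plane165",plane(T,*lt(413,140),.165),plane(S,*ls(102,75),.165))
print("spot cap",tri(S,ls(172,222),T,lt(488,123)))
print("foot",plane(S,*bs(270,318),.008),plane(T,*bt(594,230),.008))
print("rod",tri(S,bs(54,152),T,bt(625,359)))
print("rod ends top",plane(T,*bt(594,358),.22),plane(T,*bt(658,359),.22))
print("rod ends sc",plane(S,*bs(38,128),.22),plane(S,*bs(72,180),.22))
print("collar",tri(S,bs(152,123),T,bt(623,274)))
print("arm end",tri(S,bs(457,46),T,bt(618,27)))
print("arm end plane",plane(T,*bt(618,27),.22))
# spine/hook silver mask in top and foot ellipses
for n,f,c in(("S",S,(462,311)),("T",T,(362,150))):
    hsv=cv2.cvtColor(f["img"],cv2.COLOR_BGR2HSV); 
    m=((hsv[...,1]<60)&(hsv[...,2]>110)).astype(np.uint8)
    x,y,w,h=(265,170,60,45) if n=="S" else (190,215,60,50)
    ys,xs=np.nonzero(m[y:y+h,x:x+w]); print(n,xs.min()+x,xs.max()+x,ys.min()+y,ys.max()+y,len(xs))
    if n=="T":
        for r in m[222:256,200:232]: print("".join(".#"[v] for v in r))
E
```

```text
spine top (array([0.5587, 0.1653, 0.1633]), np.float64(0.0007989996621658407))
crown far (array([0.5899, 0.169 , 0.1601]), np.float64(0.01021683494740488))
spine plane165 [0.5579 0.1651 0.165 ] [0.5583 0.1633 0.165 ]
spot cap (array([0.5823, 0.1444, 0.0839]), np.float64(0.0009513193371418067))
foot [ 0.7981 -0.2161  0.008 ] [ 0.7993 -0.2116  0.008 ]
rod (array([ 0.6173, -0.1915,  0.2188]), np.float64(0.0028019790210391305))
rod ends top [ 0.6187 -0.1694  0.22  ] [ 0.6129 -0.2137  0.22  ]
rod ends sc [ 0.6202 -0.1733  0.22  ] [ 0.6154 -0.2142  0.22  ]
collar (array([ 0.6777, -0.1978,  0.2208]), np.float64(0.00011046959998311927))
arm end (array([ 0.8708, -0.2213,  0.2198]), np.float64(0.0037496798509146657))
arm end plane [ 0.8687 -0.2203  0.22  ]
S 280 303 181 214 166
T 208 229 226 248 169
................................
................................
................................
................................
.........##.....................
.........###....................
........####....................
........####....................
........####...##...............
........#####..##...............
........#####..##...............
.........########...............
.........########...............
.........########...............
.........#########..............
.........#########..............
..........########........###...
..........#########.......####..
..........#########.......####..
..........#########.......###...
..........######.##.............
..........######.##.............
..........######..#.............
...........#####...#............
...........######..#............
...........#####................
...........####.................
................................
................................
................................
................................
................................
................................
................................
```

```bash
python3 - <<'E'
from h import *
import pickle
S,T=pickle.load(open("f0.pkl","rb"))
np.set_printoptions(precision=4,suppress=True)
# hook yaw: crown/spine midline in top view
a=plane(T,209.8,229,.165);b=plane(T,213.2,247,.165); d=a-b; print(a,b,"yaw",np.arctan2(d[1],d[0]))
# lamp outline in both views: dark mask -> leftmost/rightmost, lamp axis
for n,f,(x,y,w,h) in(("S",S,(272,195,45,55)),("T",T,(198,222,45,45))):
    hsv=cv2.cvtColor(f["img"],cv2.COLOR_BGR2HSV); m=(hsv[...,2]<70).astype(np.uint8)
    ys,xs=np.nonzero(m[y:y+h,x:x+w]); print(n,xs.min()+x,xs.max()+x,ys.min()+y,ys.max()+y)
# predicted silhouette for lamp at guess
for c in ((.579,.166),(.576,.166),(.582,.166)):
    for n,f in(("S",S),("T",T)):
        P=np.array([proj(f,(c[0]+.036*np.cos(t),c[1]+.036*np.sin(t),z)) for z in(0.,.087) for t in np.arange(0,6.28,.1)])
        print(c,n,P.min(0),P.max(0))
E
```

```text
[0.5892 0.1682 0.165 ] [0.5478 0.1636 0.165 ] yaw 0.11116461681137384
S 275 308 203 244
T 204 237 229 263
(0.579, 0.166) S [278.5439 198.6667] [308.958  245.0179]
(0.579, 0.166) T [202.6273 226.2517] [238.8213 262.6202]
(0.576, 0.166) S [277.3795 199.0014] [307.8741 245.3875]
(0.576, 0.166) T [202.7107 227.4718] [238.917  263.7915]
(0.582, 0.166) S [279.7064 198.3326] [310.0401 244.649 ]
(0.582, 0.166) T [202.5439 225.0327] [238.7256 261.4501]
```

>>> apply_moves:
  targets:
    - [[1,0,0,-0.02,0,0,-0.1],[1,0,0,0,0,0,-0.1],[1,0,0,0,0,0,-0.12]]
  squeeze: 60

```text
clock: 0.45
ee_pos: [0.1726, 0.6011, 0.2656]
tool_rot: [0.0, -0.022, 1.0, 0.001]
contact_force: [-0.4, 0.2, -0.6]
grip_width: 0.087
grasp_force: 0.0
```

>>> apply_moves:
  targets:
    - [[1,0,0,0,0,0,-0.056],[1,-0.0212,-0.0296,0,0,0,0],[1,-0.0212,-0.0296,0,0,0,0],[1,-0.0212,-0.0296,0,0,0,0],[1,-0.0212,-0.0296,0,0,0,0],[1,-0.0212,-0.0296,0,0,0,0],[1,-0.0212,-0.0296,0,0,0,0],[1,-0.0212,-0.0296,0,0,0,0],[1,-0.0212,-0.0296,0,0,0,0],[1,-0.0212,-0.0296,0,0,0,0],[1,-0.0212,-0.0296,0,0,0,0],[1,-0.0212,-0.0296,0,0,0,0],[1,-0.0212,-0.0296,0,0,0,0],[1,-0.0212,-0.0296,0,0,0,0],[1,-0.0212,-0.0296,0,0,0,0],[1,-0.0212,-0.0296,0,0,0,0],[1,-0.0212,-0.0296,0,0,0,0],[1,0,0,0,0,0,0],[1,0,0,0,0,0,0]]

```text
clock: 2.03
ee_pos: [0.5567, 0.1595, 0.2642]
tool_rot: [-0.0, -0.046, 0.999, -0.0]
contact_force: [0.0, 0.5, 0.1]
grip_width: 0.0867
grasp_force: 0.0
```

>>> apply_moves:
  targets:
    - [[1,0,0.005,0.03,0,0,0],[1,0,0,0.03,0,0,0],[1,0,0,0.025,0,0,0],[1,0,0,0.02,0,0,0],[1,0,0,0.006,0,0,0],[1,0,0,0,0,0,0],[1,0,0,0,0,0,0]]

```text
clock: 2.62
ee_pos: [0.5553, 0.1677, 0.1545]
tool_rot: [0.0, -0.049, 0.999, 0.0]
contact_force: [-0.3, -0.2, -0.1]
grip_width: 0.0873
grasp_force: 0.0
```

```bash
python3 - <<'E'
from rig import arm
import cv2,numpy as np
S=arm.grab_frame("scene")["img"];T=arm.grab_frame("top")["img"]
r=lambda i:cv2.resize(i,(400,500),interpolation=cv2.INTER_CUBIC)
cv2.imwrite("pics/g1.png",np.hstack([r(S[150:250,255:335]),r(T[200:300,180:260])]))
E
```

```text
(no output)
```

View pics/g1.png

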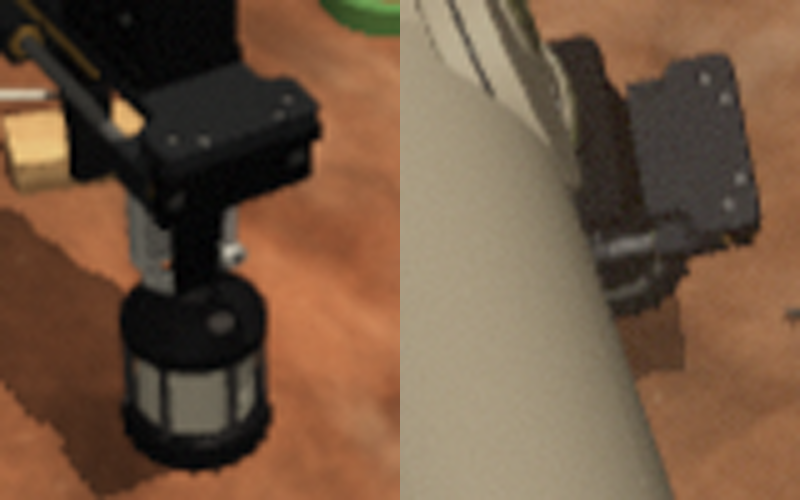

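In the scene crop the near finger sits beside the hook (panel 175-220, y 215-290), clear of the cap. The lamp is still upright and not touched, so I'll close the gripper.

>>> apply_moves:
  targets:
    - [[1,-0.001,-0.003,0.001,0,0,0],[0.5,0,0,0,0,0,0],[0.25,0,0,0,0,0,0],[0,0,0,0,0,0,0],[0,0,0,0,0,0,0],[0,0,0,0,0,0,0],[0,0,0,0,0,0,0],[0,0,0,0,0,0,0],[0,0,0,0,0,0,0]]
  squeeze: 60

```text
clock: 3.47
ee_pos: [0.5565, 0.164, 0.1525]
tool_rot: [-0.0, -0.048, 0.999, 0.0]
contact_force: [0.2, 0.5, -0.7]
grip_width: 0.0417
grasp_force: 0.0
```

>>> apply_moves:
  targets:
    - [[0,0,0,0,0,0,0],[0,0,0,0,0,0,0],[0,0,0,0,0,0,0],[0,0,0,0,0,0,0],[0,0,0,0,0,0,0],[0,0,0,0,0,0,0],[0,0,0,0,0,0,0],[0,0,0,0,0,0,0],[0,0,0,0,0,0,0],[0,0,0,0,0,0,0]]

```text
clock: 4.3
ee_pos: [0.5565, 0.1641, 0.1526]
tool_rot: [-0.0, -0.048, 0.999, 0.0]
contact_force: [-0.6, 1.2, 0.6]
grip_width: 0.0113
grasp_force: 59.8
```

>>> apply_moves:
  targets:
    - [[0,0,0,-0.008,0,0,0],[0,0,0,-0.016,0,0,0],[0,0,0,-0.02,0,0,0],[0,0,0,-0.02,0,0,0.03],[0,0,0,-0.02,0,0,0.05],[0,0,0,-0.01,0,0,0.06],[0,0,0,0,0,0,0.05],[0,0,0,0,0,0,0.026],[0,0,0,0,0,0,0],[0,0,0,0,0,0,0]]

```text
clock: 5.13
ee_pos: [0.5563, 0.1638, 0.2465]
tool_rot: [-0.0, 0.059, 0.998, -0.0]
contact_force: [0.5, -0.2, -3.0]
grip_width: 0.0118
grasp_force: 59.8
```

>>> apply_moves:
  targets:
    - [[0,-0.001,-0.008,0,0,0,0],[0,-0.001,-0.016,0,0,0,0],[0,-0.001,-0.022,0,0,0,0],[0,-0.001,-0.025,0,0,0,0],[0,-0.001,-0.025,0,0,0,0],[0,-0.001,-0.025,0,0,0,0],[0,-0.001,-0.025,0,0,0,0],[0,-0.001,-0.025,0,0,0,0],[0,-0.001,-0.025,0,0,0,0],[0,-0.001,-0.025,0,0,0,0],[0,-0.001,-0.025,0,0,0,0],[0,-0.001,-0.025,0,0,0,0],[0,-0.001,-0.025,0,0,0,0],[0,-0.001,-0.022,0,0,0,0],[0,-0.001,-0.016,0,0,0,0],[0,-0.002,-0.009,0,0,0,0],[0,0,-0.003,0,0,0,0],[0,0,0,0,0,0,0],[0,0,0,0,0,0,0]]

```text
clock: 6.72
ee_pos: [0.5322, -0.1805, 0.2463]
tool_rot: [-0.0, 0.059, 0.998, 0.0]
contact_force: [-0.8, 0.0, -2.8]
grip_width: 0.0115
grasp_force: 59.8
```

```bash
python3 - <<'E'
from rig import arm
import cv2,numpy as np
print(arm.read_state())
S=arm.grab_frame("scene")["img"];T=arm.grab_frame("top")["img"]
r=lambda i:cv2.resize(i,(400,500),interpolation=cv2.INTER_CUBIC)
cv2.imwrite("pics/b1.png",np.hstack([r(S[210:310,345:425]),r(T[140:240,330:410])]))
E
```

```text
{'clock': 6.7167, 'joint_pos': array([-0.23378653,  0.20182534,  0.55445804,  1.65575572, -0.10982757,
        1.31558488,  1.79166057]), 'qvel': array([-0.01090331, -0.0018319 , -0.00766722,  0.00340861,  0.00018298,
        0.0012931 , -0.00102346]), 'effort': array([ 1.22240826e+00, -4.69979024e+01,  5.76964706e+00, -4.00299311e+01,
        1.93341267e-01, -1.17441491e-02,  7.11843884e-02]), 'ee_pos': array([ 0.53219699, -0.18051704,  0.24634544]), 'tool_rot': array([-1.76427538e-04,  5.92425831e-02,  9.98243550e-01,  3.15031525e-04]), 'contact_force': array([-0.78427448,  0.04648406, -2.8408746 ]), 'wrist_torque': array([0.05561974, 0.04284512, 0.00105526]), 'grasp_force': 59.78111296892166, 'grip_width': 0.01154673787199856}
```

View pics/b1.png

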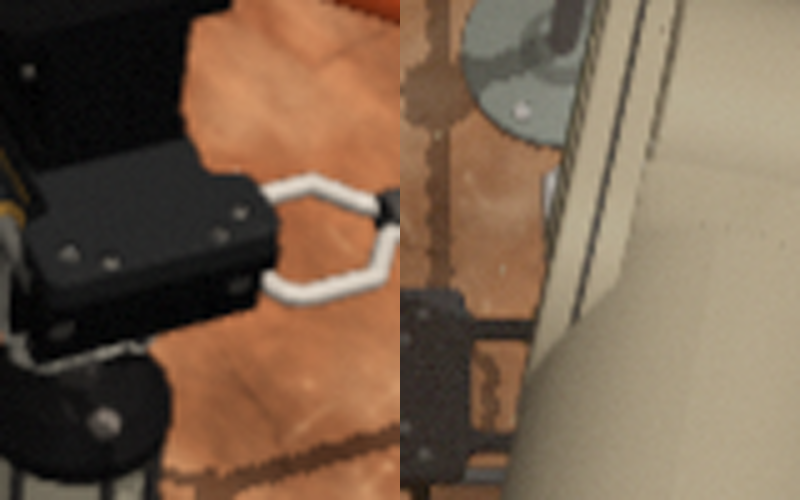

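The loop is intact, with the hook just in front of it at loop height: the white ring spans panel (262-400, 180-300) and is hidden behind the gripper. Next I'll feel forward for the rod.

>>> apply_moves:
  targets:
    - [[0,-0.006,0,0,0,0,0],[0,-0.008,0,0,0,0,0],[0,-0.006,0,0,0,0,0],[0,-0.004,0,0,0,0,0],[0,-0.002,0,0,0,0,0],[0,0,0,0,0,0,0],[0,0,0,0,0,0,0]]

```text
clock: 7.4
ee_pos: [0.5578, -0.1848, 0.2463]
tool_rot: [-0.0, 0.06, 0.998, -0.0]
contact_force: [-0.9, 0.2, -3.3]
grip_width: 0.0116
grasp_force: 59.8
```

>>> apply_moves:
  targets:
    - [[0,-0.002,0,0,0,0,0],[0,-0.002,0,0,0,0,0],[0,0,0,0,0,0,0],[0,0,0,0,0,0,0]]

```text
clock: 7.73
ee_pos: [0.5619, -0.1852, 0.2465]
tool_rot: [0.0, 0.06, 0.998, 0.0]
contact_force: [-0.2, -0.3, -2.4]
grip_width: 0.0114
grasp_force: 59.8
```

>>> apply_moves:
  targets:
    - [[0,-0.002,0,0,0,0,0],[0,0,0,0,0,0,0],[0,0,0,0,0,0,0]]

```text
clock: 7.98
ee_pos: [0.5639, -0.1854, 0.2465]
tool_rot: [0.0, 0.06, 0.998, 0.0]
contact_force: [-0.3, 0.6, -3.4]
grip_width: 0.0115
grasp_force: 59.8
```

>>> apply_moves:
  targets:
    - [[0,-0.002,0,0,0,0,0],[0,0,0,0,0,0,0],[0,0,0,0,0,0,0]]

```text
clock: 8.23
ee_pos: [0.5657, -0.1857, 0.2465]
tool_rot: [-0.0, 0.06, 0.998, 0.0]
contact_force: [-1.3, 0.1, -2.1]
grip_width: 0.0111
grasp_force: 59.8
```

>>> apply_moves:
  targets:
    - [[0,-0.002,0,0,0,0,0],[0,0,0,0,0,0,0],[0,0,0,0,0,0,0]]

```text
clock: 8.48
ee_pos: [0.5676, -0.1859, 0.2464]
tool_rot: [-0.0, 0.06, 0.998, 0.0]
contact_force: [-2.8, 0.7, -2.7]
grip_width: 0.0116
grasp_force: 59.8
```

>>> apply_moves:
  targets:
    - [[0,-0.002,0,0,0,0,0],[0,0,0,0,0,0,0],[0,0,0,0,0,0,0]]

```text
clock: 8.73
ee_pos: [0.5697, -0.1861, 0.2463]
tool_rot: [-0.0, 0.06, 0.998, 0.0]
contact_force: [-2.9, -0.1, -3.0]
grip_width: 0.0118
grasp_force: 59.8
```

>>> apply_moves:
  targets:
    - [[0,-0.002,0,0,0,0,0],[0,0,0,0,0,0,0],[0,0,0,0,0,0,0]]

```text
clock: 8.98
ee_pos: [0.5717, -0.1864, 0.2464]
tool_rot: [-0.0, 0.06, 0.998, 0.0]
contact_force: [-3.9, 1.4, -3.9]
grip_width: 0.0112
grasp_force: 59.8
```

Contact came at x ≈ 0.566, which agrees with vision, and the gate is yielding. I'll press on to x ≈ 0.592.

>>> apply_moves:
  targets:
    - [[0,-0.002,0,0,0,0,0],[0,-0.002,0,0,0,0,0],[0,-0.002,0,0,0,0,0],[0,0,0,0,0,0,0]]

```text
clock: 9.32
ee_pos: [0.5779, -0.1871, 0.2463]
tool_rot: [-0.0, 0.06, 0.998, -0.0]
contact_force: [-2.5, -0.6, -5.2]
grip_width: 0.0115
grasp_force: 59.8
```

>>> apply_moves:
  targets:
    - [[0,-0.002,0,0,0,0,0],[0,-0.002,0,0,0,0,0],[0,0,0,0,0,0,0]]

```text
clock: 9.57
ee_pos: [0.5817, -0.1875, 0.2461]
tool_rot: [-0.0, 0.06, 0.998, -0.0]
contact_force: [-2.7, 0.2, -6.8]
grip_width: 0.0114
grasp_force: 59.8
```

>>> apply_moves:
  targets:
    - [[0,-0.002,0,0,0,0,0],[0,-0.002,0,0,0,0,0],[0,0,0,0,0,0,0]]

```text
clock: 9.82
ee_pos: [0.5857, -0.1881, 0.2461]
tool_rot: [-0.0, 0.06, 0.998, -0.0]
contact_force: [-2.3, -0.2, -8.5]
grip_width: 0.0115
grasp_force: 59.8
```

>>> apply_moves:
  targets:
    - [[0,-0.002,0,0,0,0,0],[0,-0.002,0,0,0,0,0],[0,0,0,0,0,0,0]]

```text
clock: 10.07
ee_pos: [0.5899, -0.1885, 0.2462]
tool_rot: [-0.0, 0.06, 0.998, -0.0]
contact_force: [-1.2, -0.6, -8.8]
grip_width: 0.0115
grasp_force: 59.8
```

>>> apply_moves:
  targets:
    - [[0,-0.002,0,0,0,0,0],[0,0,0,0.002,0,0,0],[0,0,0,0.002,0,0,0],[0,0,0,0.002,0,0,0],[0,0,0,0,0,0,0]]

```text
clock: 10.48
ee_pos: [0.5916, -0.1887, 0.24]
tool_rot: [0.0, 0.06, 0.998, 0.0]
contact_force: [-2.3, -0.4, -7.3]
grip_width: 0.0116
grasp_force: 59.8
```

>>> apply_moves:
  targets:
    - [[0,0,0,0.002,0,0,0],[0,0,0,0.002,0,0,0],[0,0,0,0.002,0,0,0],[0,0,0,0,0,0,0]]

```text
clock: 10.82
ee_pos: [0.5916, -0.1886, 0.2339]
tool_rot: [-0.0, 0.06, 0.998, 0.0]
contact_force: [-0.2, -0.2, -8.0]
grip_width: 0.0114
grasp_force: 59.8
```

>>> apply_moves:
  targets:
    - [[0,0,0,0.002,0,0,0],[0,0,0,0.002,0,0,0],[0,0,0,0.002,0,0,0],[0,0,0,0,0,0,0]]

```text
clock: 11.15
ee_pos: [0.5919, -0.1887, 0.2285]
tool_rot: [0.0, 0.06, 0.998, 0.0]
contact_force: [-0.3, -0.2, -4.1]
grip_width: 0.0116
grasp_force: 59.8
```

>>> apply_moves:
  targets:
    - [[0,0,0,0.002,0,0,0],[0,0,0,0.001,0,0,0],[0,0,0,0,0,0,0],[0,0,0,0,0,0,0]]

```text
clock: 11.48
ee_pos: [0.5916, -0.1887, 0.2255]
tool_rot: [0.0, 0.06, 0.998, 0.0]
contact_force: [0.9, -0.3, -2.7]
grip_width: 0.0112
grasp_force: 59.8
```

>>> apply_moves:
  targets:
    - [[0,0,0,0.001,0,0,0],[0,0,0,0.001,0,0,0],[0,0,0,0,0,0,0],[0,0,0,0,0,0,0]]

```text
clock: 11.82
ee_pos: [0.5916, -0.1887, 0.2235]
tool_rot: [-0.0, 0.06, 0.998, 0.0]
contact_force: [0.8, -0.0, -3.3]
grip_width: 0.0113
grasp_force: 59.8
```

>>> apply_moves:
  targets:
    - [[0,0,0,0.001,0,0,0],[0,0,0,0,0,0,0],[0,0,0,0,0,0,0]]

```text
clock: 12.07
ee_pos: [0.5916, -0.1887, 0.2224]
tool_rot: [-0.0, 0.06, 0.998, 0.0]
contact_force: [-0.7, -0.4, -3.4]
grip_width: 0.0112
grasp_force: 59.8
```

>>> apply_moves:
  targets:
    - [[0,0,0,0.001,0,0,0],[0,0,0,0,0,0,0],[0,0,0,0,0,0,0]]

```text
clock: 12.32
ee_pos: [0.5917, -0.1888, 0.2217]
tool_rot: [0.0, 0.06, 0.998, 0.0]
contact_force: [-0.7, -0.0, -0.7]
grip_width: 0.0117
grasp_force: 59.8
```

>>> apply_moves:
  targets:
    - [[0,0,0,0.001,0,0,0],[0,0,0,0,0,0,0],[0,0,0,0,0,0,0]]

```text
clock: 12.57
ee_pos: [0.5919, -0.1889, 0.2214]
tool_rot: [0.001, 0.06, 0.998, 0.0]
contact_force: [-2.4, 0.7, 5.4]
grip_width: 0.0117
grasp_force: 59.8
```

>>> apply_moves:
  targets:
    - [[0,0,0,-0.001,0,0,0],[0,-0.002,0,0,0,0,0],[0,0,0,0,0,0,0],[0,0,0,0,0,0,0]]

```text
clock: 12.9
ee_pos: [0.5941, -0.1891, 0.2215]
tool_rot: [0.0, 0.06, 0.998, -0.0]
contact_force: [2.9, -0.6, -1.3]
grip_width: 0.0114
grasp_force: 59.8
```

```bash
python3 - <<'E'
from rig import arm
import cv2,numpy as np
S=arm.grab_frame("scene")["img"]
cv2.imwrite("pics/c1.png",cv2.resize(S[210:330,350:470],(600,600),interpolation=cv2.INTER_CUBIC))
E
```

```text
(no output)
```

View pics/c1.png

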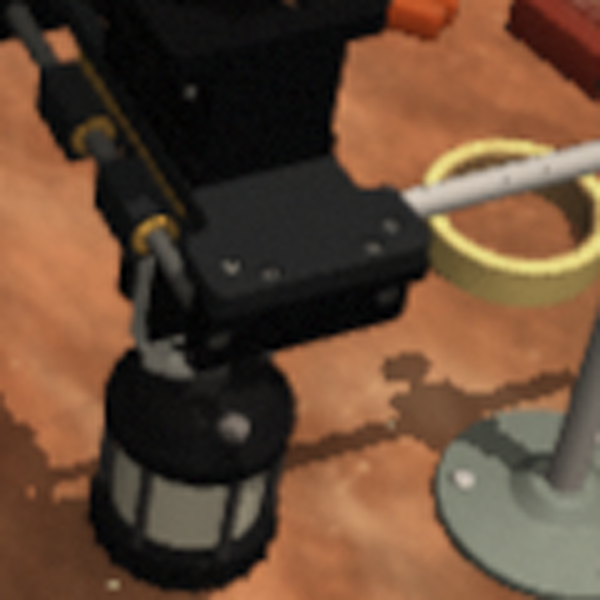

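The lamp is upright at the loop, but the loop itself is hidden behind the gripper. The x force changed sign, so the seat lies in between: I'll go back 1 mm and release gently.

>>> apply_moves:
  targets:
    - [[0,0.001,0,0,0,0,0],[0,0,0,0.0003,0,0,0],[0,0,0,0,0,0,0],[0,0,0,0,0,0,0]]
  squeeze: 20

```text
clock: 13.28
ee_pos: [0.5926, -0.1888, 0.2214]
tool_rot: [0.0, 0.06, 0.998, 0.0]
contact_force: [0.5, 1.4, 3.3]
grip_width: 0.0115
grasp_force: 20.0
```

>>> apply_moves:
  targets:
    - [[0,0,0,0,0,0,0],[0,0,0,0,0,0,0],[0,0,0,0,0,0,0],[0,0,0,0,0,0,0]]
  squeeze: 4

```text
clock: 13.62
ee_pos: [0.5926, -0.1889, 0.2213]
tool_rot: [0.0, 0.06, 0.998, 0.0]
contact_force: [0.7, 0.3, 2.3]
grip_width: 0.0118
grasp_force: 4.0
```

>>> apply_moves:
  targets:
    - [[0.2,0,0,0,0,0,0],[0.2,0,0,0,0,0,0],[0.25,0,0,0,0,0,0],[0.3,0,0,0,0,0,0],[0.35,0,0,0,0,0,0],[0.4,0,0,0,0,0,0],[0.5,0,0,0,0,0,0],[0.5,0,0,0,0,0,0],[0.5,0,0,0,0,0,0],[0.5,0,0,0,0,0,0],[0.5,0,0,0,0,0,0],[0.5,0,0,0,0,0,0]]

```text
clock: 14.62
ee_pos: [0.5926, -0.1889, 0.2212]
tool_rot: [0.0, 0.06, 0.998, 0.0]
contact_force: [0.3, 0.5, -0.1]
grip_width: 0.0435
grasp_force: 0.0
```

>>> apply_moves:
  targets:
    - [[0.5,0,0,-0.005,0,0,0],[0.5,0,0,-0.01,0,0,0],[0.5,0,0,-0.02,0,0,0],[0.5,0,0,-0.03,0,0,0],[0.5,0,0,-0.03,0,0,0],[0.5,0,0.03,-0.02,0,0,0],[0.5,0,0.03,0,0,0,0],[0.5,0,0.03,0,0,0,0],[0.5,0,0.03,0,0,0,0],[0.5,0,0.03,0,0,0,0],[0.5,0,0.03,0,0,0,0],[0.5,0,0.03,0,0,0,0],[0.5,0,0.02,0,0,0,0],[0.5,0,0,0,0,0,0],[0.5,0,0,0,0,0,0]]

```text
clock: 15.87
ee_pos: [0.6202, 0.0407, 0.3369]
tool_rot: [0.0, 0.059, 0.998, 0.0]
contact_force: [0.1, -1.1, 0.1]
grip_width: 0.0436
grasp_force: 0.0
```

```bash
python3 - <<'E'
from rig import arm
import cv2,numpy as np
print(arm.read_state()["ee_pos"])
S=arm.grab_frame("scene")["img"];T=arm.grab_frame("top")["img"]
S2=arm.grab_frame("scene")["img"]
r=lambda i:cv2.resize(i,(400,550),interpolation=cv2.INTER_CUBIC)
cv2.imwrite("pics/d1.png",np.hstack([r(S[220:330,355:435]),r(T[130:240,330:410])]))
E
```

```text
[0.62016654 0.04069096 0.33689138]
```

View pics/d1.png

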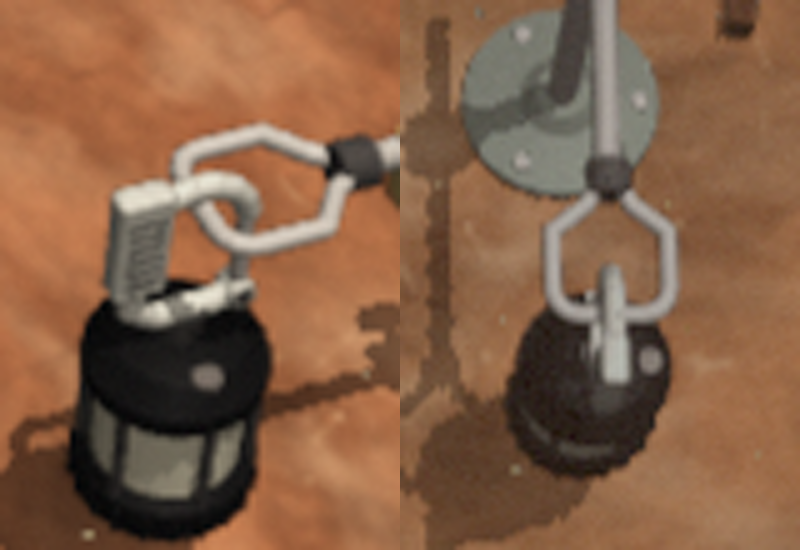

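The rod is inside the hook and the crown rests on it at panel (205,185), with the lamp upright. To check the gate at (240,240) I'll compare a close-up with the original view, after a few rows of waiting.

>>> apply_moves:
  targets:
    - [[0.5,0,0,0,0,0,0],[0.5,0,0,0,0,0,0],[0.5,0,0,0,0,0,0],[0.5,0,0,0,0,0,0],[0.5,0,0,0,0,0,0],[0.5,0,0,0,0,0,0],[0.5,0,0,0,0,0,0],[0.5,0,0,0,0,0,0]]

```text
clock: 16.68
ee_pos: [0.6201, 0.0395, 0.3362]
tool_rot: [-0.0, 0.06, 0.998, 0.0]
contact_force: [1.5, 0.8, -0.0]
grip_width: 0.0437
grasp_force: 0.0
```

```bash
python3 - <<'E'
from rig import arm
import cv2,numpy as np
A=cv2.imread("pics/scene0.png");B=[arm.grab_frame("scene")["img"] for _ in range(6)]
print(np.abs(B[0][250:330,360:415].astype(int)-B[5][250:330,360:415]).mean())
M=np.mean(B,axis=0).astype(np.uint8)
r=lambda i:cv2.resize(i,(400,400),interpolation=cv2.INTER_LANCZOS4)
g=lambda i:np.uint8(255*(i/255.)**.6)
cv2.imwrite("pics/e1.png",g(np.hstack([r(A[177:217,270:310]),r(M[252:292,372:412])])))
E
```

```text
1.1058333333333332
```

View pics/e1.png

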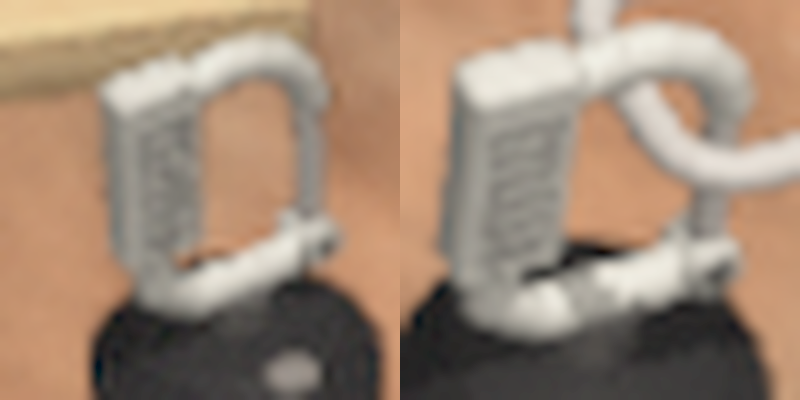

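The gate pin stands upright from hinge to nose, at panel (715,100-250), just as in the original view. The gap seen earlier was only the rod's shadow on the lower bar. The gate is shut, the rod sits under the crown and the lamp is still, so I'll hand in.

```bash
python3 -c "
from rig import arm
print(arm.hand_in())"
```

```text
the job is handed in; nothing more can be done
None
```

The lamp hangs still and upright from the front rod by its crown, with the gate shut and the gripper clear. The job is handed in at about 17 s; no verdict came back.

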